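# Pen the lantern in its rack with the clamped stop

### The arm

A 6-joint arm with a two-finger parallel gripper is mounted at the origin on the work surface. World frame = base frame: x ahead of the robot, y to its left, z up, the work surface at z = 0. Lengths are in m, angles in rad, forces in N, time in s.
With the tool pointing down it reaches from about 0.275 to 0.75 m from the base axis. Payload 10.2 kg.
Tool frame: the origin (TCP) lies between the finger pads; the fingertips stand 8 mm ahead of it and the grasp point (between the pads) lies 11 mm behind it; z points along the fingers, y is the line along which they close (so a half turn about z gives the same grasp; the last joint's range is limited). The gripper opens to 88 mm and grips with 3 to 60 N. Pads are 18 mm wide; open, the fingers measure 123 mm over their backs; the gripper's body (75 mm by 187 mm) begins 45 mm behind the grasp point.
Start: joints at [-1.334, 0.313, 1.498, -0, 1.331, -0.223], TCP at [0.233, -0.47, 0.247] pointing down, gripper open.
Joint ranges: [-2.94, 2.94], [-0.97, 2.17], [0.19, 2.56], [-1.23, 4.37], [0.02, 3.11], [-2.88, 2.88]. Speed limits (rad/s): [2.39, 2.39, 3.01, 3.14, 3.14, 3.14].

### API

Orientations are given as a rotation vector (axis times angle).
In Python, from plant import bot gives the robot as it stands. The module is installed in compiled form; this text tells all that it offers.
- The arm moves only by the tool servo_tool, never from a script. Its argument "increments" is text: rows parted by semicolons, each of 7 numbers parted by spaces: the opening, from -1 (shut) to 1 (fully open), then the shift along the tool's x, y, z in m, then the turn, a rotation vector about the tool's x, y, z in rad. A call has 1 to 10 rows; each row shifts and turns the commanded pose from where the row before left it, along the tool's axes as they then stand; what a row does not reach is not made up. A row lasts 1/12 s, in which the tool goes at most 41.7 mm and 7.16 degrees, less where a joint would pass 70% of its speed; a pose out of reach is approached as far as the arm can. A call with a gripper value outside its range is refused whole. The fingers move at their own pace and stop on an object; "squeeze" is the grip in N (left out, the last holds). Time passes only in rows, so rows that do not move let the fingers close. It gives the time, the measured TCP pose, the force, the opening and the grip force at its end, in the units of the state.
- bot.sense(): the state, without advancing time (a new reading comes with each control period).
- bot.grab_frame(name): name is "side" or "top"; returns the picture (420x560x3 uint8, blue, green, red); there is no depth.
- bot.camera_info(name): a dict with "fx", "fy", "cx", "cy" (pixels), "rvec" (rotation vector, rad) and "tvec" (3), from world to camera coordinates, as OpenCV has them. Camera axes: x right, y down, z forward; pixel columns grow to the right and rows downward; lengths in m; the calibration is good to about 2 mm. A picture is of the moment at which its call begins. camera_info takes no time and is no camera call.
- bot.finish_job(): hands the job in; it is judged then, once.
The state is a dict: "time": time; "qpos": joint angles; "dq": joint speeds; "joint_torque": joint torques, N m; "position": TCP position; "eef_rot": TCP orientation; "wrist_force": force on the tool from outside, world axes, zero at the start; "ft_torque": the same for the moment, N m; "gripper_width": finger opening in m; "finger_force": force on a finger pad.
Only numpy, scipy, OpenCV 4.12 (cv2) and the standard library are available. Lean on these libraries where they do the work, as an engineer would, in place of code of your own. Each camera call takes 0.05 s, during which the arm holds its last target. There are 200 camera calls.

### The job

Secure the blue lantern in its rack against the wind: first lift the chilli jar out of the rack and stand it gently on the round cork mat, then slide the yellow stop along its rail until it is snug against the lantern, so that the lantern is held between the stop and the end plate. Finally turn the red knob clockwise (seen from above) as far as it goes, so that its bar lies across the rail and clamps the stop there. Keep jar and lantern upright, do not push the jar with the stop, and leave everything else on the bench where it is.

Things in the scene. Friction and masses are not known exactly. Their poses are not given: they have to be found in the camera images.
- rack: Wooden rack base 180 (x) x 440 (y) x 18 mm, fixed. Origin: centre of underside. Aluminium rail (24 mm wide, top 34 mm above the bench) along y at x = +55 mm, away from the robot; lantern and jar stand in the lane along y at about x = -25 mm, floor 18 mm above the bench. Curb 8 mm high along the edge x = -86 mm. Lantern toward -y, stop toward +y, jar between.
- end_plate: Dark wood end plate fixed on the rack across the lane, 110 mm (x) by 10 mm (y) by 50 mm high. Origin: lower edge of the face that looks at the lantern, on the lane's middle; its +y axis points at the lantern (same axes as the rack).
- lantern: Loose blue battery lantern standing on the lane by the end plate: round base 90 mm diameter and 34 mm high, 116 mm tall over all, 0.5 kg. Origin: centre of its underside, z up.
- jar: Loose glass jar of red chillies with a brass lid, standing on the lane between lantern and stop: body 58 mm diameter, lid 54 mm diameter from 80 to 100 mm above its foot, about 0.3 kg. Origin: centre of its underside, z up.
- mat: Round cork mat fixed on the bench, 110 mm diameter, 6 mm thick. Origin: centre of its underside.
- stop_face (a point): Point on the face of the yellow stop plate that looks at the lantern (to -y; axes as the rack's), at the plate's lower edge, over rack x = -40 mm. The plate is 166 mm along x, 10 mm thick, from 22 to 72 mm above the bench. The knob's axis is 45 mm behind this face (+y) and 95 mm from this point in +x.
- knob_grip (a point): Centre of the red knob's grip on top of the stop's carriage, on the knob's vertical axis: an upright bar 64 mm long, 16 mm wide, 30 mm high (from 85 to 115 mm above the bench; this point is at 103 mm). Its y axis runs along the bar's length; z up.
- knob (a joint): Angle of the knob in rad: 0 is loose with the bar along the rail, growing clockwise seen from above to 1.5 at its hard stop, where the bar lies across the rail and the stop is clamped. Starts loose.
- mug: Bystander: white enamel mug, 80 mm diameter, 80 mm high. Origin: centre of its underside.
- spoon: Bystander: wooden spoon 200 mm long lying on the bench. Origin: at its middle, underside.
- tin: Bystander: tin can with red label, 74 mm diameter, 100 mm high. Origin: centre of its underside.
- stop: The sliding stop: yellow plate on a black carriage, 56 (x) x 70 (y) x 40 mm high, riding on the rail. Origin: centre of the carriage's underside, 22 mm above the bench, under the knob's axis; axes as the rack's. Slides up to 300 mm toward -y (the lantern) with about 2 N while the knob is loose; held fast when clamped.

How it is judged:
On the way, in this order (a step that is already met when the one before it is completed fails the run):
1. the jar stands on the cork mat, upright and let go (horizontal distance between jar and mat below 0.03 m and z of jar in the frame of mat below 0.012 m and angle between jar's own z axis and vertical below 0.1 rad and contact force between the fingers and jar below 0.2 N), for 0.2 s.
2. the stop is snug against the lantern (gap under 6 mm) (y of lantern in the frame of stop_face above -0.051 m and y of lantern in the frame of end_plate below 0.053 m), for 0.2 s.
3. the knob is turned to clamp the stop (value of joint knob above 1.2 rad), for 0.2 s.
At the end, for the whole second after the job is handed in: The jar stands upright on the cork mat, its centre within 30 mm of the mat's centre; the lantern stands upright on the lane (within 30 mm of its middle line) between end plate (gap under 8 mm) and stop (gap under 6 mm); the knob is turned past 1.2 rad of its 1.5; all is at rest (all of step 2 and horizontal distance between jar and mat below 0.03 m and z of jar in the frame of mat below 0.012 m and angle between each of jar, lantern's own z axis and vertical below 0.1 rad and linear speed of each of jar, lantern below 0.02 m/s and x of lantern in the frame of end_plate between -0.03 and 0.03 m and z of lantern in the frame of end_plate below 0.008 m and value of joint knob above 1.2 rad); the robot touches nothing.
It fails at once if the stop is pushed against the jar (contact force between stop and jar above 3 N).
It fails at once if the jar or the lantern is tipped over (more than 35 degrees) (angle between any of jar, lantern's own z axis and vertical above 0.6 rad).
It fails at once if the jar is dropped onto the mat (comes down on it faster than 0.5 m/s) (linear speed of jar above 0.5 m/s and horizontal distance between jar and mat below 0.06 m and z of jar in the frame of mat below 0.03 m).
It fails at once if mug, spoon or tin is moved by more than 40 mm (distance of any of mug, spoon, tin from where it was at the start of the episode above 0.04 m).
It also fails if it takes over 61 s, if anything falls off the work surface, if the arm or the gripper's body presses on something with over 40 N, if the wrist force passes 120 N, or if a joint passes its speed limit or range.

## Working session

There is one attempt and no reset: what is moved stays moved. The work goes in short steps, Python scripts to look and compute and a tool call to move; the robot and the scene stay as the last step left them, time stands still between calls to the robot, and variables do not carry over. Pictures are saved under pics/ and viewed, at most 10 in all, crops included, and the job is handed in when it is done.

Besides the shell and the picture viewer there is one more tool, called by a JSON object that holds its "name" and its "arguments". servo_tool: Moves the arm, as the interface text tells. Its arguments: {"type":"object","properties":{"increments":{"type":"string"},"squeeze":{"type":"number"}},"required":["increments"]}

```bash
mkdir -p pics; python3 - <<'E'
from plant import bot
import cv2, numpy as np
for n in("side","top"):
    im=np.array(bot.grab_frame(n)); cv2.imwrite(f"pics/{n}0.png",im); print(n,bot.camera_info(n))
s=bot.sense(); print(s)
E
```

```text
side {'fx': 450.52793082610435, 'fy': 450.52793082610435, 'cx': 280.4196084478472, 'cy': 214.22549154024978, 'rvec': array([ 0.5607838 , -2.58106802,  1.35335413]), 'tvec': array([0.53186692, 0.19776607, 1.22513042])}
top {'fx': 496.1576124414733, 'fy': 496.1576124414733, 'cx': 281.94145609190883, 'cy': 203.3565151886773, 'rvec': array([ 2.09361936, -2.13544083,  0.19707927]), 'tvec': array([0.05669981, 0.59060731, 1.16162719])}
{'time': 0.1, 'qpos': array([-1.33440209e+00,  3.13342414e-01,  1.49832570e+00,  4.00617437e-06,
        1.33096058e+00, -2.23428378e-01]), 'dq': array([ 1.15999724e-03, -1.21666065e-03, -3.19442611e-03,  2.81375107e-04,
       -8.45106382e-05,  5.44682670e-04]), 'joint_torque': array([ 2.72959122e-03, -4.02813077e+01, -2.52644902e+01,  6.95532351e-02,
        3.41991428e-02, -4.46243166e-05]), 'position': array([ 0.23291972, -0.47028875,  0.24625804]), 'eef_rot': array([-3.05791826e+00, -7.15703655e-01,  4.43697789e-06]), 'wrist_force': array([ 0.0470824 , -0.30743479,  0.25268655]), 'ft_torque': array([0.02791295, 0.02536244, 0.0172886 ]), 'finger_force': 0.0, 'gripper_width': 0.08827667438875941}
```

View pics/side0.png

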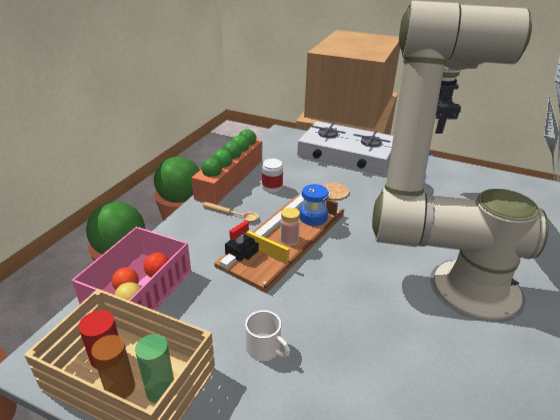

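View pics/top0.png

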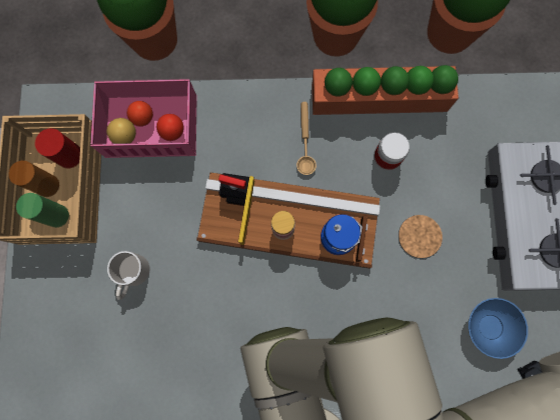

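The side view shows the rack at (285,235) with the stop at (240,243) and the lantern at (315,205), with the mat behind it at (335,190). In the top view the jar lid is at (283,223), the lantern at (341,234), the mat at (420,237), the knob at (232,182) and the stop plate at (246,210). The rail runs from (207,184) to (379,210).

```bash
cat > h.py <<'E'
from plant import bot
import cv2, numpy as np
def ray(n,uv,z):
    c=bot.camera_info(n); R=cv2.Rodrigues(c["rvec"])[0]; o=-R.T@c["tvec"]
    d=R.T@np.array([(uv[0]-c["cx"])/c["fx"],(uv[1]-c["cy"])/c["fy"],1]); return o+d*(z-o[2])/d[2]
def proj(n,p):
    c=bot.camera_info(n); q=cv2.Rodrigues(c["rvec"])[0]@np.array(p)+c["tvec"]
    return np.array([c["cx"]+c["fx"]*q[0]/q[2],c["cy"]+c["fy"]*q[1]/q[2]])
def blob(im,lo,hi,roi):
    x0,y0,x1,y1=roi; m=np.zeros(im.shape[:2],np.uint8)
    m[y0:y1,x0:x1]=cv2.inRange(cv2.cvtColor(im,cv2.COLOR_BGR2HSV),np.array(lo),np.array(hi))[y0:y1,x0:x1]
    cs=cv2.findContours(m,cv2.RETR_EXTERNAL,cv2.CHAIN_APPROX_NONE)[0]
    return max(cs,key=cv2.contourArea)
E
python3 - <<'E'
from h import *
t=cv2.imread("pics/top0.png"); s=cv2.imread("pics/side0.png")
def rep(n,im,name,lo,hi,roi,z):
    c=blob(im,lo,hi,roi); r=cv2.minAreaRect(c); e=cv2.fitEllipse(c)
    print(n,name,cv2.contourArea(c),"rect",np.round(r[0],1),np.round(r[1],1),"ell",np.round(e[0],1),np.round(e[1],1),"->",ray(n,e[0],z).round(4))
    return r
yl=((18,90,90),(35,255,255))
rep("top",t,"lid",*yl,(262,205,305,240),.118)
rep("side",s,"lid",*yl,(278,205,303,222),.113)
rep("top",t,"lant",(100,120,60),(130,255,255),(315,205,370,262),.134)
rep("top",t,"mat",(5,40,60),(25,255,255),(395,210,445,262),.006)
rep("side",s,"mat",(5,40,60),(25,255,255),(325,180,355,200),.006)
for nm,a,roi,z in(("plate",yl,(235,170,262,250),.072),("knob",((0,150,100),(6,255,255)),(210,165,258,200),.115),("rail",((0,0,170),(180,60,255)),(200,172,385,220),.034)):
    r=rep("top",t,nm,*a,roi,z); b=cv2.boxPoints(r); print(np.array([ray("top",p,z) for p in b]).round(4)[:,:2].tolist())
cv2.imwrite("pics/crop0.png",cv2.resize(t[160:270,195:395],None,fx=4,fy=4,interpolation=cv2.INTER_CUBIC))
E
```

```text
top lid 384.0 rect [282.5 222. ] [22.5 22.5] ell [282.6 222. ] [22.1 22.2] -> [0.5356 0.0438 0.118 ]
side lid 196.0 rect [290.  214.5] [13. 18.] ell [290.1 214.4] [13.9 18.4] -> [0.5312 0.0519 0.113 ]
top lant 1054.0 rect [340.  233.9] [35.4 40.3] ell [340.3 233.3] [35.6 39.1] -> [ 0.5046 -0.0869  0.134 ]
top mat 1444.0 rect [420.5 236. ] [42. 43.] ell [420.1 236.1] [42.  43.8] -> [ 0.5104 -0.3018  0.006 ]
side mat 277.5 rect [336.5 191. ] [16. 23.] ell [336.  190.9] [17.  24.1] -> [ 0.4967 -0.2964  0.006 ]
top plate 251.0 rect [245.6 209. ] [ 4.8 67.3] ell [245.7 208.5] [ 4.3 97.5] -> [0.5781 0.1331 0.072 ]
[[0.4974, 0.1533], [0.6604, 0.1244], [0.6581, 0.1129], [0.4952, 0.1421]]
top knob 138.0 rect [231.5 180. ] [26.7  6.3] ell [231.3 180. ] [ 6.1 33.8] -> [0.6392 0.1633 0.115 ]
[[0.6407, 0.1954], [0.6555, 0.1917], [0.6376, 0.1304], [0.6228, 0.1342]]
top rail 1030.0 rect [316.1 199.9] [127.4   9.2] ell [316.6 199.9] [  8.7 221.7] -> [ 0.6033 -0.0418  0.034 ]
[[0.6198, 0.1191], [0.6432, 0.1155], [0.5874, -0.1994], [0.5644, -0.1946]]
```

View pics/crop0.png

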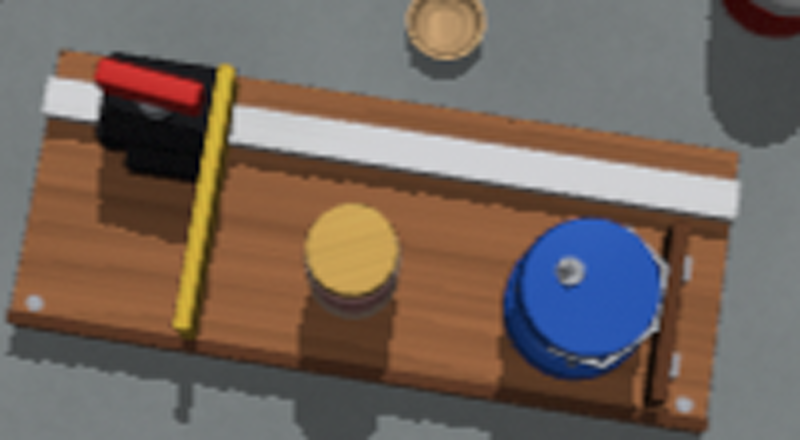

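The crop shows the jar lid standing clear of the lantern and the plate, with the knob bar roughly along the rail. I'll set up a move helper and rotate the tool so it lines up with the rack (tool x = rack y, tool y = rack x).

```bash
cat >> h.py <<'E'
Y=np.array([.1745,.9847,0]); X=np.array([.9847,-.1745,0]); O=np.array([.560,.029,0])
def rk(p): d=np.array(p)-O; return np.array([d@X,d@Y,d[2]]).round(4)
def wd(r): return O+r[0]*X+r[1]*Y+np.array([0,0,r[2]])
def state():
    s=bot.sense(); R=cv2.Rodrigues(s["eef_rot"])[0]
    yaw=np.arctan2(R[1,1],R[0,1])-np.arctan2(X[1],X[0])
    print("t%.2f"%s["time"],"rack",rk(s["position"]),"yawerr %.3f"%yaw,"tilt",R[:,2].round(3),"F",s["wrist_force"].round(1),"T",s["ft_torque"].round(2),"w %.4f f %.1f"%(s["gripper_width"],s["finger_force"]),"q",s["qpos"].round(2))
E
python3 - <<'E'
from h import *
state()
for n,p in(("jar",(.5356,.0438,.118)),("lant",(.5046,-.0869,0)),("mat",(.5104,-.3018,0)),("matside",(.4967,-.2964,0)),("plate",(.5778,.1332,0)),("knob",(.6392,.1633,0))): print(n,rk(p))
print(proj("side",(.5356,.0438,.112)),proj("side",(.5104,-.3018,.006)))
E
```

```text
t0.10 rack [-0.235  -0.5487  0.2463] yawerr -0.936 tilt [-0.     0.001 -1.   ] F [ 0.  -0.3  0.3] T [0.03 0.03 0.02] w 0.0883 f 0.0 q [-1.33  0.31  1.5   0.    1.33 -0.22]
jar [-0.0266  0.0103  0.118 ]
lant [-0.0343 -0.1238  0.    ]
mat [ 0.0089 -0.3344  0.    ]
matside [-0.0055 -0.3315  0.    ]
plate [-0.0007  0.1057  0.    ]
knob [0.0546 0.1461 0.    ]
[289.72909472 212.86743498] [332.82807572 189.3072722 ]
```

{"name": "servo_tool", "arguments": {"increments": "1 0 0 0 0 0 -0.117;1 0 0 0 0 0 -0.117;1 0 0 0 0 0 -0.117;1 0 0 0 0 0 -0.117;1 0 0 0 0 0 -0.117;1 0 0 0 0 0 -0.117;1 0 0 0 0 0 -0.117;1 0 0 0 0 0 -0.117;1 0 0 0 0 0 0;1 0 0 0 0 0 0"}}

```text
time: 0.93
position: [0.233, -0.4704, 0.2465]
eef_rot: [-2.41, -2.014, -0.0]
wrist_force: [0.3, -0.7, 0.5]
gripper_width: 0.0882
finger_force: 0.0
```

```bash
python3 -c "from h import *;state()"
```

```text
t0.93 rack [-0.2349 -0.5488  0.2465] yawerr -0.003 tilt [-0.  0. -1.] F [ 0.3 -0.7  0.5] T [ 0.01 -0.03 -0.02] w 0.0882 f 0.0 q [-1.33  0.31  1.5   0.    1.33 -1.16]
```

{"name": "servo_tool", "arguments": {"increments": "1 0.028 0.0104 0 0 0 0;1 0.028 0.0104 0 0 0 0;1 0.028 0.0104 0 0 0 0;1 0.028 0.0104 0 0 0 0;1 0.028 0.0104 0 0 0 0;1 0.028 0.0104 0 0 0 0;1 0.028 0.0104 0 0 0 0;1 0.028 0.0104 0 0 0 0;1 0.028 0.0104 0 0 0 0;1 0.028 0.0104 0 0 0 0"}}

```text
time: 1.77
position: [0.3846, -0.2115, 0.2468]
eef_rot: [2.411, 2.014, 0.0]
wrist_force: [-1.0, -0.6, -0.8]
gripper_width: 0.0882
finger_force: 0.0
```

{"name": "servo_tool", "arguments": {"increments": "1 0.028 0.0104 0 0 0 0;1 0.028 0.0104 0 0 0 0;1 0.028 0.0104 0 0 0 0;1 0.028 0.0104 0 0 0 0;1 0.028 0.0104 0 0 0 0;1 0.028 0.0104 0 0 0 0;1 0.028 0.0104 0 0 0 0;1 0.028 0.0104 0 0 0 0;1 0.028 0.0104 0 0 0 0;1 0 0 0 0 0 0"}}

```text
time: 2.6
position: [0.5215, 0.0225, 0.2464]
eef_rot: [-2.407, -2.018, -0.001]
wrist_force: [-0.2, -0.1, 0.2]
gripper_width: 0.0883
finger_force: 0.0
```

```bash
python3 -c "from h import *;state()"
```

```text
t2.60 rack [-0.0368 -0.0131  0.2464] yawerr 0.000 tilt [ 0.     0.001 -1.   ] F [-0.2 -0.1  0.2] T [-0.09 -0.09 -0.  ] w 0.0883 f 0.0 q [-0.18  0.31  1.51  0.    1.33 -0.01]
```

{"name": "servo_tool", "arguments": {"increments": "1 0.012 0.005 0 0 0 0;1 0.0114 0.005 0 0 0 0;1 0 0 0.02 0 0 0;1 0 0 0.03 0 0 0;1 0 0 0.03 0 0 0;1 0 0 0.02 0 0 0;1 0 0 0 0 0 0"}}

```text
time: 3.18
position: [0.5324, 0.0403, 0.143]
eef_rot: [-2.405, -2.013, 0.008]
wrist_force: [-1.1, -0.8, 0.8]
gripper_width: 0.0884
finger_force: 0.0
```

```bash
python3 - <<'E'
from h import *
state()
a=bot.grab_frame("side");b=bot.grab_frame("top")
cv2.imwrite("pics/a1.png",np.hstack([cv2.resize(np.array(a)[150:290,200:360],(400,350)),cv2.resize(np.array(b)[150:290,200:360],(400,350))]))
E
```

```text
t3.18 rack [-0.0291  0.0063  0.143 ] yawerr -0.002 tilt [-0.007  0.001 -1.   ] F [-1.1 -0.8  0.8] T [-0.04 -0.07  0.01] w 0.0884 f 0.0 q [-0.14  0.44  1.6  -0.    1.11  0.03]
```

View pics/a1.png

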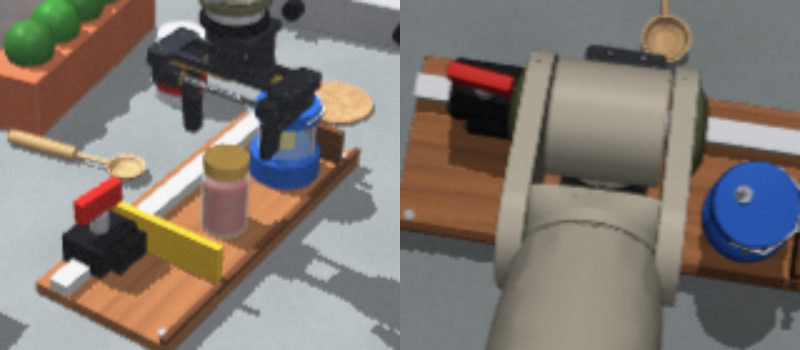

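The left half shows the fingers, at (192,110) and (270,135) in the crop, straddling the jar across the lane above its lid at (227,160), with nothing in the way. I'll descend and grip the body.

{"name": "servo_tool", "arguments": {"increments": "1 0.003 0.002 0.02 0 0 0;1 0 0 0.02 0 0 0;1 0 0 0.02 0 0 0;1 0 0 0.012 0 0 0;1 0 0 0 0 0 0;1 0 0 0 0 0 0;1 0 0 0 0 0 0", "squeeze": 10}}

```text
time: 3.87
position: [0.5377, 0.0427, 0.0766]
eef_rot: [2.406, 2.017, 0.003]
wrist_force: [-0.6, 0.4, 0.3]
gripper_width: 0.0879
finger_force: 0.0
```

```bash
python3 -c "from h import *;state()"
```

```text
t3.87 rack [-0.0243  0.0096  0.0766] yawerr 0.000 tilt [ 0.003 -0.    -1.   ] F [-0.6  0.4  0.3] T [ 0.01 -0.03 -0.02] w 0.0879 f 0.0 q [-0.14  0.54  1.65  0.    0.95  0.04]
```

{"name": "servo_tool", "arguments": {"increments": "1 0 -0.002 0.005 0 0 0;-1 0 0 0 0 0 0;-1 0 0 0 0 0 0;-1 0 0 0 0 0 0;-1 0 0 0 0 0 0;-1 0 0 0 0 0 0;-1 0 0 0 0 0 0;-1 0 0 0 0 0 0;-1 0 0 0 0 0 0;-1 0 0 0 0 0 0", "squeeze": 10}}

```text
time: 4.7
position: [0.5347, 0.0432, 0.0699]
eef_rot: [2.407, 2.019, 0.0]
wrist_force: [-0.0, -0.4, 2.2]
gripper_width: 0.0579
finger_force: 10.0
```

```bash
python3 -c "from h import *;state()"
```

```text
t4.70 rack [-0.0274  0.0096  0.0699] yawerr 0.000 tilt [ 0. -0. -1.] F [-0.  -0.4  2.2] T [0.   0.04 0.02] w 0.0579 f 10.0 q [-0.14  0.54  1.66 -0.    0.94  0.04]
```

{"name": "servo_tool", "arguments": {"increments": "-1 0 0 -0.01 0 0 0;-1 0 0 -0.02 0 0 0;-1 0 0 -0.02 0 0 0;-1 0 0 -0.02 0 0 0;-1 0 0 -0.02 0 0 0;-1 0 0 -0.02 0 0 0;-1 0 0 -0.02 0 0 0;-1 0 0 -0.02 0 0 0;-1 0 0 0 0 0 0;-1 0 0 0 0 0 0", "squeeze": 15}}

```text
time: 5.53
position: [0.5345, 0.0433, 0.2199]
eef_rot: [2.406, 2.019, 0.001]
wrist_force: [-0.3, -0.7, -3.5]
gripper_width: 0.0576
finger_force: 15.0
```

```bash
python3 -c "from h import *;state()"
```

```text
t5.53 rack [-0.0276  0.0096  0.2199] yawerr 0.001 tilt [ 0.001 -0.    -1.   ] F [-0.3 -0.7 -3.5] T [-0.03 -0.02  0.  ] w 0.0576 f 15.0 q [-0.14  0.36  1.51 -0.    1.28  0.04]
```

{"name": "servo_tool", "arguments": {"increments": "-1 -0.01 0.001 0 0 0 0;-1 -0.02 0.002 0 0 0 0;-1 -0.02 0.002 0 0 0 0;-1 -0.02 0.002 0 0 0 0;-1 -0.02 0.002 0 0 0 0;-1 -0.02 0.002 0 0 0 0;-1 -0.02 0.002 0 0 0 0;-1 -0.02 0.002 0 0 0 0;-1 -0.02 0.002 0 0 0 0;-1 -0.02 0.002 0 0 0 0"}}

```text
time: 6.37
position: [0.5192, -0.1486, 0.218]
eef_rot: [-2.405, -2.017, 0.002]
wrist_force: [0.2, -0.4, -3.1]
gripper_width: 0.0575
finger_force: 15.0
```

{"name": "servo_tool", "arguments": {"increments": "-1 -0.02 0.002 0 0 0 0;-1 -0.02 0.002 0 0 0 0;-1 -0.02 0.002 0 0 0 0;-1 -0.02 0.002 0 0 0 0;-1 -0.02 0.002 0 0 0 0;-1 -0.02 0.002 0 0 0 0;-1 -0.02 0.003 0 0 0 0;-1 -0.014 0.002 0 0 0 0;-1 0 0 0 0 0 0;-1 0 0 0 0 0 0"}}

```text
time: 7.2
position: [0.5096, -0.302, 0.2185]
eef_rot: [-2.407, -2.016, 0.0]
wrist_force: [0.4, 0.5, -3.0]
gripper_width: 0.0573
finger_force: 15.0
```

```bash
python3 - <<'E'
from h import *
state()
a=np.array(bot.grab_frame("side"));b=np.array(bot.grab_frame("top"))
cv2.imwrite("pics/a2.png",np.hstack([cv2.resize(a[120:260,260:420],(400,350)),cv2.resize(b[150:290,340:500],(400,350))]))
E
```

```text
t7.20 rack [ 0.0082 -0.3347  0.2185] yawerr -0.001 tilt [-0.002  0.002 -1.   ] F [ 0.4  0.5 -3. ] T [-0.03 -0.04 -0.  ] w 0.0573 f 15.0 q [-0.73  0.48  1.32  0.    1.34 -0.56]
```

View pics/a2.png

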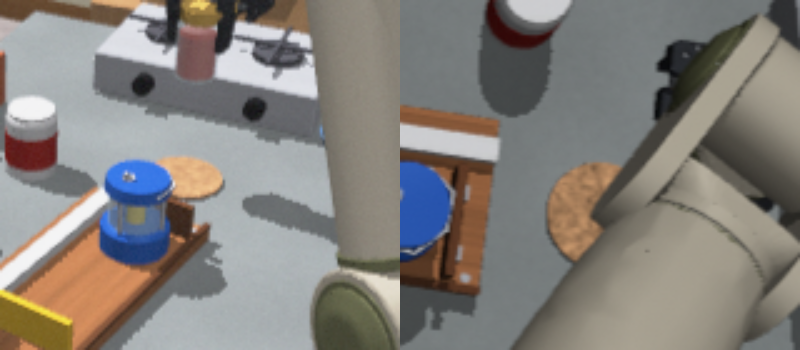

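The side view shows the jar hanging upright above the mat, with its foot at about (197,75) in the crop and the mat at (185,178). I'll lower it gently.

{"name": "servo_tool", "arguments": {"increments": "-1 0 0 0.01 0 0 0;-1 0 0 0.02 0 0 0;-1 0 0 0.02 0 0 0;-1 0 0 0.02 0 0 0;-1 0 0 0.02 0 0 0;-1 0 0 0.02 0 0 0;-1 0 0 0.02 0 0 0;-1 0 0 0.01 0 0 0;-1 0 0 0.008 0 0 0;-1 0 0 0 0 0 0"}}

```text
time: 8.13
position: [0.5098, -0.301, 0.0704]
eef_rot: [-2.405, -2.018, 0.0]
wrist_force: [-0.0, 0.4, -2.2]
gripper_width: 0.0577
finger_force: 15.0
```

{"name": "servo_tool", "arguments": {"increments": "-1 0 0 0.004 0 0 0;-1 0 0 0.004 0 0 0;-1 0 0 0.002 0 0 0;-1 0 0 0 0 0 0;-1 0 0 0 0 0 0;-1 0 0 0 0 0 0"}}

```text
time: 8.63
position: [0.5103, -0.3019, 0.0621]
eef_rot: [2.407, 2.018, 0.0]
wrist_force: [-0.1, 0.4, -2.9]
gripper_width: 0.0577
finger_force: 15.0
```

```bash
python3 -c "from h import *;state()"
```

```text
t8.63 rack [ 0.0088 -0.3345  0.0621] yawerr 0.000 tilt [ 0. -0. -1.] F [-0.1  0.4 -2.9] T [-0.04 -0.09 -0.02] w 0.0577 f 15.0 q [-0.73  0.66  1.48  0.    1.   -0.56]
```

{"name": "servo_tool", "arguments": {"increments": "-1 0 0 0.002 0 0 0;-1 0 0 0.002 0 0 0;-1 0 0 0.001 0 0 0;-1 0 0 0 0 0 0;-1 0 0 0 0 0 0;-1 0 0 0 0 0 0"}}

```text
time: 9.13
position: [0.5103, -0.3019, 0.0578]
eef_rot: [2.406, 2.018, -0.0]
wrist_force: [-3.8, 2.1, 7.8]
gripper_width: 0.0574
finger_force: 15.0
```

```bash
python3 -c "from h import *;state()"
```

```text
t9.13 rack [ 0.0088 -0.3345  0.0578] yawerr 0.001 tilt [ 0.    -0.001 -1.   ] F [-3.8  2.1  7.8] T [ 0.31  0.57 -0.02] w 0.0574 f 15.0 q [-0.73  0.66  1.49 -0.    0.99 -0.56]
```

Contact at z = 0.058, as expected. Releasing and rising.

{"name": "servo_tool", "arguments": {"increments": "-0.2 0 0 -0.0005 0 0 0;0.5 0 0 0 0 0 0;1 0 0 0 0 0 0;1 0 0 0 0 0 0;1 0 0 0 0 0 0;1 0 0 0 0 0 0;1 0 0 0 0 0 0;1 0 0 0 0 0 0;1 0 0 0 0 0 0;1 0 0 0 0 0 0"}}

```text
time: 9.97
position: [0.5102, -0.3018, 0.0572]
eef_rot: [2.407, 2.019, 0.0]
wrist_force: [0.4, -0.0, -0.6]
gripper_width: 0.0882
finger_force: 0.0
```

{"name": "servo_tool", "arguments": {"increments": "1 0 0 -0.01 0 0 0;1 0 0 -0.015 0 0 0;1 0 0 -0.02 0 0 0;1 0 0 -0.02 0 0 0;1 0 0 -0.02 0 0 0;1 0 0 -0.02 0 0 0;1 0 0 -0.02 0 0 0;1 0 0 -0.02 0 0 0;1 0 0 0 0 0 0;1 0 0 0 0 0 0"}}

```text
time: 10.8
position: [0.5104, -0.3019, 0.2032]
eef_rot: [2.405, 2.018, 0.001]
wrist_force: [-0.5, -0.0, -0.0]
gripper_width: 0.0881
finger_force: 0.0
```

```bash
python3 -c "
from h import *
state()
a=np.array(bot.grab_frame('side'));cv2.imwrite('pics/a3.png',cv2.resize(a[130:290,200:380],(720,640))[:600])"
```

```text
t10.80 rack [ 0.0089 -0.3345  0.2032] yawerr 0.000 tilt [ 0.002 -0.001 -1.   ] F [-0.5 -0.  -0. ] T [-0.02 -0.06 -0.01] w 0.0881 f 0.0 q [-0.73  0.5   1.35  0.    1.3  -0.56]
```

View pics/a3.png

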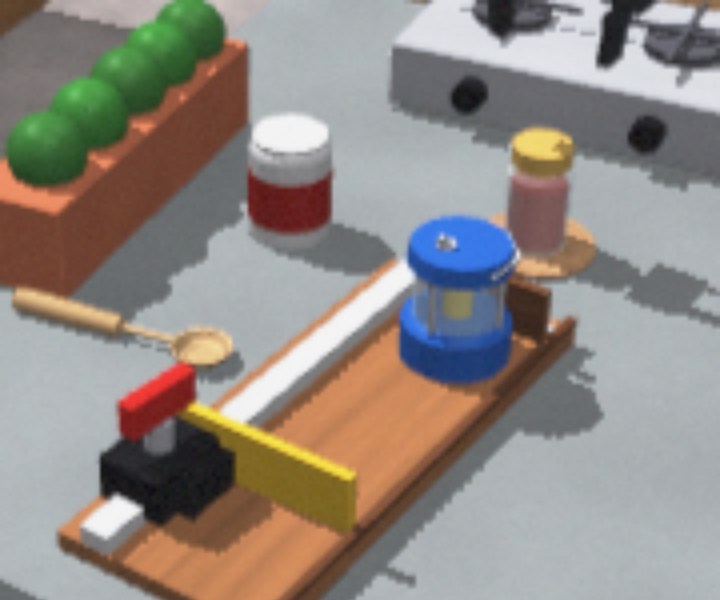

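The jar stands upright on the mat with its foot at (538,240) in the crop, and the mat's centre is at about (543,245). The lantern and the stop haven't moved. Next is the knob, whose bar looks about 0.08 rad clockwise of the rail.

{"name": "servo_tool", "arguments": {"increments": "1 0.01 0.001 0 0 0 0;1 0.025 0.0025 0 0 0 0;1 0.025 0.0025 0 0 0 0;1 0.025 0.0025 0 0 0 0;1 0.025 0.0025 0 0 0 0;1 0.025 0.0025 0 0 0 0;1 0.025 0.0025 0 0 0 0;1 0.025 0.0025 0 0 0 0;1 0.025 0.0025 0 0 0 0;1 0.025 0.0025 0 0 0 0"}}

```text
time: 11.68
position: [0.5739, -0.0723, 0.2011]
eef_rot: [-2.405, -2.018, 0.002]
wrist_force: [0.4, 0.1, -0.3]
gripper_width: 0.0881
finger_force: 0.0
```

{"name": "servo_tool", "arguments": {"increments": "1 0.025 0.0025 0 0 0 0;1 0.025 0.0025 0 0 0 0;1 0.025 0.0025 0 0 0 0;1 0.025 0.0025 0 0 0 0;1 0.025 0.0025 0 0 0 0;1 0.025 0.0025 0 0 0 0;1 0.025 0.0025 0 0 0 0;1 0.025 0.0025 0 0 0 0;1 0.025 0.0025 0 0 0 0;1 0.02 0 0 0 0 0"}}

```text
time: 12.52
position: [0.6386, 0.1653, 0.2007]
eef_rot: [-2.405, -2.019, 0.003]
wrist_force: [-0.3, -0.3, 0.4]
gripper_width: 0.0882
finger_force: 0.0
```

{"name": "servo_tool", "arguments": {"increments": "1 0 0 0 0 0 0.08;1 0 0 0 0 0 0;1 0 0 0 0 0 0;1 0 0 0 0 0 0"}}

```text
time: 12.85
position: [0.6387, 0.1626, 0.2017]
eef_rot: [-2.484, -1.922, 0.001]
wrist_force: [-0.8, -1.1, -0.1]
gripper_width: 0.0878
finger_force: 0.0
```

```bash
python3 -c "from h import *;state()"
```

```text
t12.85 rack [0.0542 0.1453 0.2017] yawerr -0.078 tilt [-0.001 -0.    -1.   ] F [-0.8 -1.1 -0.1] T [-0.06 -0.12  0.  ] w 0.0878 f 0.0 q [ 0.07  0.65  1.1  -0.    1.39  0.33]
```

{"name": "servo_tool", "arguments": {"increments": "1 0 0 0.01 0 0 0;1 0 0 0.02 0 0 0;1 0 0 0.02 0 0 0;1 0 0 0.02 0 0 0;1 0 0 0.02 0 0 0;1 0 0 0.01 0 0 0;1 0 0 0.009 0 0 0;1 0 0 0 0 0 0;1 0 0 0 0 0 0"}}

```text
time: 13.6
position: [0.6392, 0.1628, 0.0936]
eef_rot: [2.486, 1.921, 0.001]
wrist_force: [0.6, -0.2, -0.5]
gripper_width: 0.088
finger_force: 0.0
```

{"name": "servo_tool", "arguments": {"increments": "0 0 0 0 0 0 0;0 0 0 0 0 0 0;-0.4 0 0 0 0 0 0;-1 0 0 0 0 0 0;-1 0 0 0 0 0 0;-1 0 0 0 0 0 0;-1 0 0 0 0 0 0;-1 0 0 0 0 0 0;-1 0 0 0 0 0 0;-1 0 0 0 0 0 0", "squeeze": 12}}

```text
time: 14.43
position: [0.639, 0.1629, 0.0932]
eef_rot: [-2.486, -1.921, 0.0]
wrist_force: [0.6, -0.0, -0.4]
gripper_width: 0.0237
finger_force: 0.1
```

{"name": "servo_tool", "arguments": {"increments": "-1 0 0 0 0 0 0;-1 0 0 0 0 0 0;-1 0 0 0 0 0 0;-1 0 0 0 0 0 0"}}

```text
time: 14.77
position: [0.6382, 0.1632, 0.0934]
eef_rot: [-2.485, -1.92, 0.002]
wrist_force: [-6.1, 0.6, 4.1]
gripper_width: 0.0162
finger_force: 13.1
```

```bash
python3 -c "from h import *;state()"
```

```text
t14.77 rack [0.0536 0.1458 0.0934] yawerr -0.080 tilt [-0.002  0.    -1.   ] F [-6.1  0.6  4.1] T [ 0.11  0.82 -0.12] w 0.0162 f 13.1 q [0.07 0.75 1.22 0.   1.17 0.33]
```

{"name": "servo_tool", "arguments": {"increments": "-1 0 -0.001 0 0 0 0;-1 -0.005 0.0004 0 0 0 0;-1 -0.01 0.0008 0 0 0 0;-1 -0.01 0.0008 0 0 0 0;-1 -0.01 0.0008 0 0 0 0;-1 -0.01 0.0008 0 0 0 0;-1 -0.01 0.0008 0 0 0 0;-1 -0.01 0.0008 0 0 0 0;-1 -0.005 0.0004 0 0 0 0;-1 0 0 0 0 0 0", "squeeze": 20}}

```text
time: 15.6
position: [0.6255, 0.0922, 0.0933]
eef_rot: [2.487, 1.919, -0.002]
wrist_force: [-3.3, -2.0, 4.4]
gripper_width: 0.0158
finger_force: 21.7
```

```bash
python3 -c "from h import *;state()"
```

```text
t15.60 rack [0.0535 0.0737 0.0933] yawerr -0.081 tilt [-0.001 -0.001 -1.   ] F [-3.3 -2.   4.4] T [-0.25  0.48 -0.05] w 0.0158 f 21.7 q [-0.04  0.69  1.32 -0.    1.13  0.22]
```

```bash
python3 - <<'E'
from h import *
state()
b=np.array(bot.grab_frame("top")); a=np.array(bot.grab_frame("side"))
cv2.imwrite("pics/a4.png",np.hstack([cv2.resize(a[150:290,200:360],(400,350)),cv2.resize(b[150:290,200:360],(400,350))]))
E
```

```text
t15.60 rack [0.0535 0.0737 0.0933] yawerr -0.081 tilt [-0.001 -0.001 -1.   ] F [-3.3 -2.   4.4] T [-0.25  0.48 -0.05] w 0.0158 f 21.7 q [-0.04  0.69  1.32 -0.    1.13  0.22]
```

View pics/a4.png

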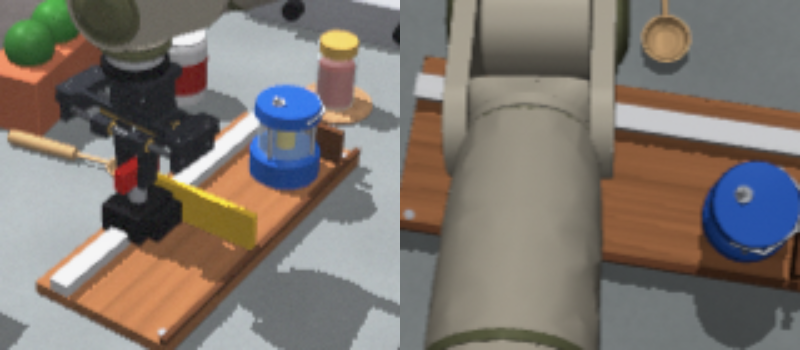

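The stop rides along with the knob: the plate has moved to about (215,210) in the left crop. I'll slide on, then approach slowly.

{"name": "servo_tool", "arguments": {"increments": "-1 -0.005 0.0004 0 0 0 0;-1 -0.01 0.0008 0 0 0 0;-1 -0.012 0.001 0 0 0 0;-1 -0.012 0.001 0 0 0 0;-1 -0.012 0.001 0 0 0 0;-1 -0.012 0.001 0 0 0 0;-1 -0.01 0.0008 0 0 0 0;-1 -0.005 0.0004 0 0 0 0;-1 -0.003 0.0002 0 0 0 0;-1 0 0 0 0 0 0"}}

```text
time: 16.53
position: [0.6113, 0.0124, 0.0933]
eef_rot: [2.487, 1.92, -0.002]
wrist_force: [-5.0, -0.5, 5.3]
gripper_width: 0.0158
finger_force: 21.8
```

{"name": "servo_tool", "arguments": {"increments": "-1 -0.003 0.0002 0 0 0 0;-1 -0.003 0.0002 0 0 0 0;-1 -0.003 0.0003 0 0 0 0;-1 0 0 0 0 0 0;-1 0 0 0 0 0 0"}}

```text
time: 16.95
position: [0.6098, 0.004, 0.0933]
eef_rot: [2.486, 1.921, -0.001]
wrist_force: [-4.5, -0.4, 5.7]
gripper_width: 0.0157
finger_force: 21.9
```

```bash
python3 -c "from h import *;state()"
```

```text
t16.95 rack [ 0.0534 -0.0159  0.0933] yawerr -0.080 tilt [-0.001 -0.001 -1.   ] F [-4.5 -0.4  5.7] T [ 0.    0.58 -0.08] w 0.0157 f 21.9 q [-0.19  0.65  1.41 -0.    1.09  0.07]
```

{"name": "servo_tool", "arguments": {"increments": "-1 -0.002 0.0002 0 0 0 0;-1 -0.002 0.0002 0 0 0 0;-1 -0.002 0.0001 0 0 0 0;-1 -0.002 0.0002 0 0 0 0;-1 -0.002 0.0001 0 0 0 0;-1 0 0 0 0 0 0;-1 0 0 0 0 0 0"}}

```text
time: 17.53
position: [0.6081, -0.0057, 0.0933]
eef_rot: [-2.486, -1.921, 0.001]
wrist_force: [-4.0, -0.3, 6.4]
gripper_width: 0.0162
finger_force: 21.9
```

{"name": "servo_tool", "arguments": {"increments": "-1 -0.0015 0.0001 0 0 0 0;-1 -0.0015 0.0001 0 0 0 0;-1 -0.001 0.0001 0 0 0 0;-1 0 0 0 0 0 0;-1 0 0 0 0 0 0"}}

```text
time: 17.95
position: [0.6074, -0.0095, 0.0933]
eef_rot: [-2.486, -1.921, 0.001]
wrist_force: [-4.0, 1.5, 5.5]
gripper_width: 0.0158
finger_force: 21.9
```

```bash
python3 - <<'E'
from h import *
state()
a=np.array(bot.grab_frame("side")); b=np.array(bot.grab_frame("top"))
cv2.imwrite("pics/a5.png",np.hstack([cv2.resize(a[170:270,260:360],(400,400)),cv2.resize(b[190:290,300:400],(400,400))]))
E
```

```text
t17.95 rack [ 0.0534 -0.0297  0.0933] yawerr -0.080 tilt [-0. -0. -1.] F [-4.   1.5  5.5] T [ 0.2   0.5  -0.11] w 0.0158 f 21.9 q [-0.21  0.64  1.41 -0.    1.09  0.05]
```

View pics/a5.png

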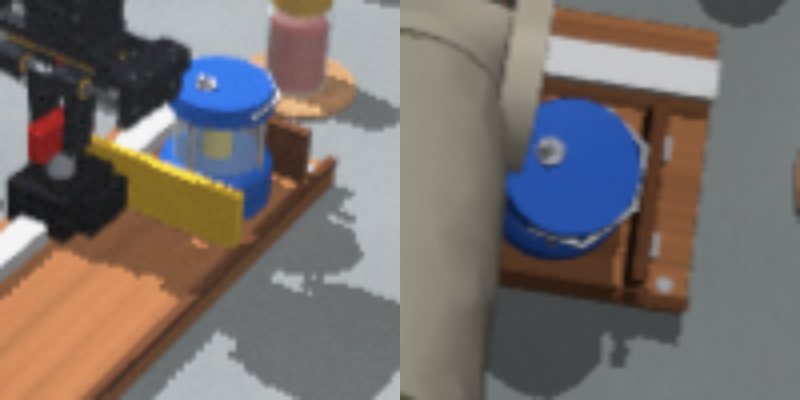

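The plate is now at or close to the lantern base, and a small gap to the end plate may remain. I'll keep going in 1 mm rows and watch for the force to rise.

{"name": "servo_tool", "arguments": {"increments": "-1 -0.001 0.0001 0 0 0 0;-1 -0.001 0.0001 0 0 0 0;-1 -0.001 0.0001 0 0 0 0;-1 0 0 0 0 0 0;-1 0 0 0 0 0 0"}}

```text
time: 18.47
position: [0.6069, -0.0124, 0.0933]
eef_rot: [-2.486, -1.921, 0.001]
wrist_force: [-3.5, 2.9, 7.1]
gripper_width: 0.016
finger_force: 21.9
```

```bash
python3 -c "from h import *;state()"
```

```text
t18.47 rack [ 0.0534 -0.0326  0.0933] yawerr -0.080 tilt [-0.001 -0.    -1.   ] F [-3.5  2.9  7.1] T [ 0.27  0.47 -0.09] w 0.0160 f 21.9 q [-0.21  0.64  1.41 -0.    1.09  0.04]
```

{"name": "servo_tool", "arguments": {"increments": "-1 -0.001 0.0001 0 0 0 0;-1 -0.001 0.0001 0 0 0 0;-1 0 0 0 0 0 0;-1 0 0 0 0 0 0"}}

```text
time: 18.8
position: [0.6065, -0.0144, 0.0933]
eef_rot: [-2.486, -1.921, 0.001]
wrist_force: [-4.3, 2.0, 5.6]
gripper_width: 0.0158
finger_force: 21.9
```

```bash
python3 -c "from h import *;state()"
```

```text
t18.80 rack [ 0.0534 -0.0346  0.0933] yawerr -0.080 tilt [-0.001 -0.    -1.   ] F [-4.3  2.   5.6] T [ 0.31  0.55 -0.1 ] w 0.0158 f 21.9 q [-0.22  0.64  1.42 -0.    1.09  0.04]
```

{"name": "servo_tool", "arguments": {"increments": "-1 -0.001 0.0001 0 0 0 0;-1 -0.001 0.0001 0 0 0 0;-1 -0.001 0.0001 0 0 0 0;-1 0 0 0 0 0 0;-1 0 0 0 0 0 0"}}

```text
time: 19.22
position: [0.606, -0.0174, 0.0933]
eef_rot: [-2.486, -1.921, 0.001]
wrist_force: [-3.9, 2.3, 5.9]
gripper_width: 0.0156
finger_force: 21.9
```

```bash
python3 -c "from h import *;state()"
```

```text
t19.22 rack [ 0.0534 -0.0376  0.0933] yawerr -0.080 tilt [-0.001 -0.    -1.   ] F [-3.9  2.3  5.9] T [ 0.26  0.62 -0.07] w 0.0156 f 21.9 q [-0.22  0.64  1.42 -0.    1.09  0.03]
```

{"name": "servo_tool", "arguments": {"increments": "-1 -0.001 0.0001 0 0 0 0;-1 -0.001 0.0001 0 0 0 0;-1 0 0 0 0 0 0;-1 0 0 0 0 0 0"}}

```text
time: 19.55
position: [0.6057, -0.0189, 0.0933]
eef_rot: [-2.485, -1.92, 0.0]
wrist_force: [-3.9, 4.3, 7.1]
gripper_width: 0.016
finger_force: 21.9
```

```bash
python3 -c "from h import *;state()"
```

```text
t19.55 rack [ 0.0534 -0.0392  0.0933] yawerr -0.080 tilt [-0.001  0.001 -1.   ] F [-3.9  4.3  7.1] T [ 0.67  0.51 -0.11] w 0.0160 f 21.9 q [-0.22  0.64  1.42  0.    1.08  0.03]
```

{"name": "servo_tool", "arguments": {"increments": "-1 -0.001 0.0001 0 0 0 0;-1 -0.001 0.0001 0 0 0 0;-1 0 0 0 0 0 0;-1 0 0 0 0 0 0"}}

```text
time: 19.88
position: [0.6054, -0.0207, 0.0933]
eef_rot: [-2.485, -1.92, 0.0]
wrist_force: [-4.5, 5.3, 6.2]
gripper_width: 0.0158
finger_force: 21.9
```

```bash
python3 -c "from h import *;state()"
```

```text
t19.88 rack [ 0.0534 -0.041   0.0933] yawerr -0.079 tilt [-0.001  0.001 -1.   ] F [-4.5  5.3  6.2] T [ 0.81  0.5  -0.1 ] w 0.0158 f 21.9 q [-0.23  0.64  1.42  0.    1.08  0.03]
```

```bash
cat > m.py <<'E'
from h import *
import sys
def meas(t,s):
    m=cv2.inRange(cv2.cvtColor(t,cv2.COLOR_BGR2HSV),np.array((100,120,60)),np.array((130,255,255)))[215:245,315:375]
    r=[np.flatnonzero(x).max()+315 for x in m if x.any()]
    c=blob(s,(18,120,80),(35,255,255),(225,215,345,280)); d=c[:,0]
    print("lantern right edge max",np.max(r),"mean",np.mean(r).round(2),"plate side-view right end",d[d[:,0].argmax()],"left",d[d[:,0].argmin()],"area",cv2.contourArea(c))
E
python3 - <<'E'
from m import *
meas(cv2.imread("pics/top0.png"),cv2.imread("pics/side0.png"))
t=np.array(bot.grab_frame("top"));s=np.array(bot.grab_frame("side"));meas(t,s)
cv2.imwrite("pics/a6.png",np.hstack([cv2.resize(s[170:250,280:360],(400,400),interpolation=cv2.INTER_CUBIC),cv2.resize(t[195:275,310:390],(400,400),interpolation=cv2.INTER_CUBIC)]))
E
```

```text
lantern right edge max 359 mean 356.2 plate side-view right end [288 261] left [245 233] area 514.5
lantern right edge max 360 mean 357.1 plate side-view right end [322 219] left [294 215] area 272.0
```

View pics/a6.png

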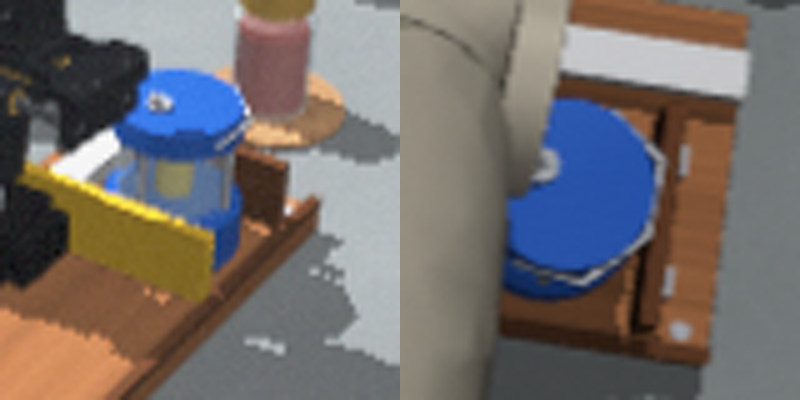

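The plate meets the lantern base, and the lantern has moved about 1 px (2 mm) towards the end plate. I'll push a little more.

{"name": "servo_tool", "arguments": {"increments": "-1 -0.001 0.0001 0 0 0 0;-1 -0.001 0.0001 0 0 0 0;-1 0 0 0 0 0 0;-1 0 0 0 0 0 0"}}

```text
time: 20.32
position: [0.6051, -0.0225, 0.0933]
eef_rot: [-2.485, -1.92, -0.0]
wrist_force: [-4.6, 6.4, 6.0]
gripper_width: 0.016
finger_force: 22.0
```

```bash
python3 -c "
from m import *
state();meas(np.array(bot.grab_frame('top')),np.array(bot.grab_frame('side')))"
```

```text
t20.32 rack [ 0.0534 -0.0428  0.0933] yawerr -0.080 tilt [-0.001  0.001 -1.   ] F [-4.6  6.4  6. ] T [ 1.    0.52 -0.13] w 0.0160 f 22.0 q [-0.23  0.64  1.42  0.    1.08  0.02]
lantern right edge max 361 mean 357.8 plate side-view right end [322 225] left [294 215] area 269.5
```

{"name": "servo_tool", "arguments": {"increments": "-1 -0.001 0.0001 0 0 0 0;-1 -0.001 0.0001 0 0 0 0;-1 0 0 0 0 0 0;-1 0 0 0 0 0 0"}}

```text
time: 20.75
position: [0.605, -0.0229, 0.0933]
eef_rot: [-2.483, -1.919, -0.003]
wrist_force: [-1.2, 13.6, 6.2]
gripper_width: 0.0156
finger_force: 22.0
```

```bash
python3 -c "
from m import *
state();meas(np.array(bot.grab_frame('top')),np.array(bot.grab_frame('side')))"
```

```text
t20.75 rack [ 0.0533 -0.0433  0.0933] yawerr -0.079 tilt [-0.     0.004 -1.   ] F [-1.2 13.6  6.2] T [ 2.2   0.2  -0.07] w 0.0156 f 22.0 q [-0.23  0.64  1.42  0.    1.08  0.02]
lantern right edge max 361 mean 357.9 plate side-view right end [322 225] left [294 215] area 269.0
```

It's snug: motion stopped and the force rose to 13.6 N. I'll ease off slightly, raise the grip and turn clockwise.

{"name": "servo_tool", "arguments": {"increments": "-1 0.0005 0 0 0 0 0;-1 0.0005 0 0 0 0 0;-1 0 0 0 0 0 0;-1 0 0 0 0 0 0.05;-1 0 0 0 0 0 0.1;-1 0 0 0 0 0 0.1;-1 0 0 0 0 0 0.1;-1 0 0 0 0 0 0;-1 0 0 0 0 0 0", "squeeze": 40}}

```text
time: 21.6
position: [0.6051, -0.0228, 0.0933]
eef_rot: [-2.781, -1.457, -0.001]
wrist_force: [-3.2, 9.5, 6.7]
gripper_width: 0.0156
finger_force: 42.5
```

```bash
python3 -c "from h import *;state()"
```

```text
t21.60 rack [ 0.0535 -0.0431  0.0933] yawerr -0.430 tilt [-0.     0.002 -1.   ] F [-3.2  9.5  6.7] T [ 1.53  0.37 -0.14] w 0.0156 f 42.5 q [-0.23  0.64  1.42  0.    1.08  0.37]
```

{"name": "servo_tool", "arguments": {"increments": "-1 0 0 0 0 0 0.1;-1 0 0 0 0 0 0.1;-1 0 0 0 0 0 0.1;-1 0 0 0 0 0 0.1;-1 0 0 0 0 0 0.1;-1 0 0 0 0 0 0.1;-1 0 0 0 0 0 0.1;-1 0 0 0 0 0 0.1;-1 0 0 0 0 0 0;-1 0 0 0 0 0 0"}}

```text
time: 22.43
position: [0.605, -0.0231, 0.0933]
eef_rot: [-3.129, -0.26, 0.001]
wrist_force: [-2.9, 8.6, 7.3]
gripper_width: 0.0159
finger_force: 43.3
```

```bash
python3 -c "from h import *;state()"
```

```text
t22.43 rack [ 0.0534 -0.0434  0.0933] yawerr -1.229 tilt [-0.001  0.002 -1.   ] F [-2.9  8.6  7.3] T [ 1.24  0.48 -0.07] w 0.0159 f 43.3 q [-0.23  0.64  1.42  0.    1.08  1.17]
```

{"name": "servo_tool", "arguments": {"increments": "-1 0 0 0 0 0 0.08;-1 0 0 0 0 0 0.08;-1 0 0 0 0 0 0.06;-1 0 0 0 0 0 0.03;-1 0 0 0 0 0 0;-1 0 0 0 0 0 0"}}

```text
time: 22.93
position: [0.6051, -0.0208, 0.0934]
eef_rot: [-3.134, 0.129, 0.001]
wrist_force: [-3.4, 13.8, 7.9]
gripper_width: 0.0161
finger_force: 43.3
```

```bash
python3 -c "from h import *;state()"
```

```text
t22.93 rack [ 0.0531 -0.0412  0.0934] yawerr -1.478 tilt [-0.     0.005 -1.   ] F [-3.4 13.8  7.9] T [2.26 0.55 0.79] w 0.0161 f 43.3 q [-0.23  0.64  1.42  0.01  1.08  1.42]
```

{"name": "servo_tool", "arguments": {"increments": "-1 0 0 0 0 0 0.03;-1 0 0 0 0 0 0.02;-1 0 0 0 0 0 0;-1 0 0 0 0 0 0"}}

```text
time: 23.27
position: [0.6047, -0.0232, 0.0933]
eef_rot: [-3.133, 0.209, 0.003]
wrist_force: [-6.1, 10.0, 10.6]
gripper_width: 0.0161
finger_force: 42.0
```

```bash
python3 -c "from h import *;state()"
```

```text
t23.27 rack [ 0.0531 -0.0436  0.0933] yawerr -1.529 tilt [-0.002  0.001 -1.   ] F [-6.1 10.  10.6] T [1.66 0.95 0.16] w 0.0161 f 42.0 q [-0.23  0.64  1.42  0.    1.09  1.47]
```

Hard stop reached: the yaw settled at about 1.48–1.5 and the torque spiked. I'll release and retreat upwards.

{"name": "servo_tool", "arguments": {"increments": "-0.3 0 0 0 0 0 0;-0.2 0 0 0 0 0 0;-0.2 0 0 0 0 0 0;-0.2 0 0 0 0 0 0;-0.2 0 0 0 0 0 0;-0.2 0 0 0 0 0 0"}}

```text
time: 23.77
position: [0.6055, -0.024, 0.093]
eef_rot: [3.134, -0.211, -0.0]
wrist_force: [-0.4, 0.2, -0.4]
gripper_width: 0.0352
finger_force: 0.0
```

{"name": "servo_tool", "arguments": {"increments": "-0.2 0 0 -0.01 0 0 0;-0.2 0 0 -0.02 0 0 0;-0.2 0 0 -0.03 0 0 0;-0.2 0 0 -0.03 0 0 0;-0.2 0 0 -0.03 0 0 0;-0.2 0 0 -0.03 0 0 0;-0.2 0 0 -0.03 0 0 0;-0.2 0 0 0 0 0 0;-0.2 0 0 0 0 0 0"}}

```text
time: 24.52
position: [0.6058, -0.0238, 0.2753]
eef_rot: [3.134, -0.211, 0.006]
wrist_force: [-0.7, -0.2, -0.5]
gripper_width: 0.0352
finger_force: 0.0
```

{"name": "servo_tool", "arguments": {"increments": "-0.2 0 -0.03 0 0 0 0;-0.2 0 -0.03 0 0 0 0;-0.2 0 -0.03 0 0 0 0;-0.2 0 -0.03 0 0 0 0;-0.2 0 -0.03 0 0 0 0;-0.2 0 -0.03 0 0 0 0;-0.2 0 -0.03 0 0 0 0;-0.2 0 -0.03 0 0 0 0;-0.2 0 -0.03 0 0 0 0;-0.2 0 -0.03 0 0 0 0"}}

```text
time: 25.35
position: [0.6453, 0.275, 0.2718]
eef_rot: [3.134, -0.211, -0.004]
wrist_force: [-0.4, 0.5, 0.3]
gripper_width: 0.0357
finger_force: 0.0
```

```bash
python3 - <<'E'
from m import *
state()
t=np.array(bot.grab_frame("top"));s=np.array(bot.grab_frame("side"));cv2.imwrite("pics/top7.png",t);cv2.imwrite("pics/side7.png",s)
cv2.imwrite("pics/a7.png",np.hstack([cv2.resize(s[150:270,240:360],(400,400),interpolation=cv2.INTER_CUBIC),cv2.resize(t[130:280,280:430],(400,400),interpolation=cv2.INTER_CUBIC)]))
E
```

```text
t25.35 rack [0.041  0.2571 0.2718] yawerr -1.530 tilt [-0.002 -0.001 -1.   ] F [-0.4  0.5  0.3] T [ 0.07 -0.03 -0.  ] w 0.0357 f 0.0 q [ 0.24  0.73  0.78 -0.    1.63  1.94]
```

View pics/a7.png

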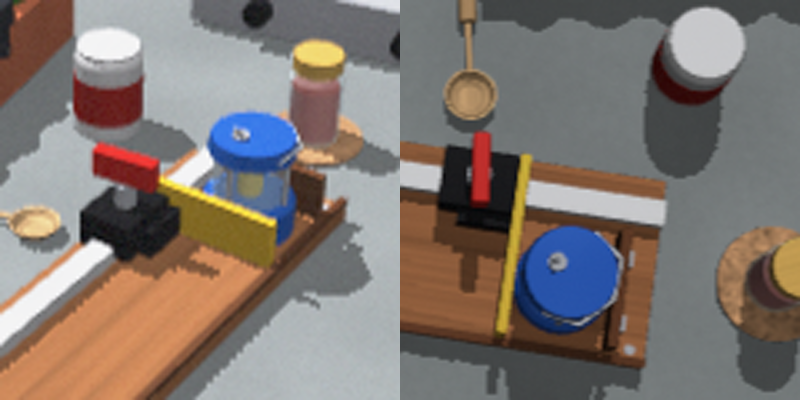

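The knob bar now lies across the rail at (482,167) in the right crop. The lantern sits between plate and end plate, and the jar is on the mat. A quick numeric check before handing in.

```bash
python3 - <<'E'
from h import *
t=cv2.imread("pics/top7.png"); yl=((18,90,90),(35,255,255))
c=blob(t,(22,100,90),(35,255,255),(400,205,450,262)); e=cv2.fitEllipse(c); print("lid",e,rk(ray("top",e[0],.106)))
r=cv2.minAreaRect(blob(t,(0,150,100),(6,255,255),(290,170,335,215))); b=np.array([rk(ray("top",p,.115)) for p in cv2.boxPoints(r)])[:,:2]; print("knob",b.mean(0),b.tolist())
r=cv2.minAreaRect(blob(t,*yl,(312,180,335,262))); b=np.array([rk(ray("top",p,.072)) for p in cv2.boxPoints(r)])[:,:2]; print("plate",b.mean(0))
e=cv2.fitEllipse(blob(t,(100,120,60),(130,255,255),(315,205,370,262)));print("lant",rk(ray("top",e[0],.134)))
E
```

```text
Traceback (most recent call last):
  File "h.py", line 13, in blob
    return max(cs,key=cv2.contourArea)
ValueError: max() iterable argument is empty
```

```bash
python3 - <<'E'
from h import *
t=cv2.imread("pics/top7.png"); yl=((18,90,90),(35,255,255))
c=blob(t,(18,130,130),(35,255,255),(410,205,450,262)); e=cv2.fitEllipse(c); print("lid",e,rk(ray("top",e[0],.106)))
r=cv2.minAreaRect(blob(t,(0,150,100),(6,255,255),(290,170,335,215))); b=np.array([rk(ray("top",p,.115)) for p in cv2.boxPoints(r)])[:,:2]; print("knob",b.mean(0),b.tolist())
r=cv2.minAreaRect(blob(t,*yl,(312,180,335,262))); b=np.array([rk(ray("top",p,.072)) for p in cv2.boxPoints(r)])[:,:2]; print("plate",b.mean(0))
e=cv2.fitEllipse(blob(t,(100,120,60),(130,255,255),(315,205,370,262)));print("lant",rk(ray("top",e[0],.134)))
E
```

```text
lid ((430.65606689453125, 230.03970336914062), (20.497535705566406, 22.475322723388672), 135.71084594726562) [ 0.0098 -0.3326  0.106 ]
knob [ 0.053325 -0.042175] [[0.082, -0.0308], [0.0842, -0.0448], [0.0246, -0.0535], [0.0225, -0.0396]]
plate [-0.001225 -0.082175]
lant [-0.0337 -0.1273  0.134 ]
```

```bash
python3 -c "from h import *;print(bot.finish_job())"
```

```text
the job is handed in; nothing more can be done
None
```

I handed the job in at about 25 s of the 61 s; no verdict came back. By my own measurements, the jar is upright about 2 mm from the mat's centre, the stop holds the lantern against the end plate, and the knob is at its hard stop (about 1.4 rad).

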